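# Shut and lock the screw case

### The job

One of the two screw cases on the repair mat is standing open: push its lid over with your fingertips until it is fully shut, and then push its slide catch all the way across so that it locks over the lid's tongue. Only push, gently: do not grip or lift anything, keep the case standing where it is, and leave the other case and everything else on the mat alone.

Things in the scene. Friction and masses are not known exactly. Their poses are not given: they have to be found in the camera images.
- screw_case: The OPEN plastic screw case, loose, 0.5 to 0.9 kg, on a 3 mm mat (top z = 0.003): 110 mm deep (x) by 160 wide (y), body 38 mm high, 12 cells inside. Origin: centre of underside; z up, hinge on the +x side (away from the robot), catch on the -x side; yaw at most 0.38 rad. Catch ledge in front: x -79 to -55, y -60 to +24, top z = 22 mm
- screw_case_lid (a joint): open case's lid angle, rad: 0 shut, 1.57 upright, 1.9 limit. Hinge along the case's y at x = +55, z = +38 mm. Plate 110 x 160 x 6 mm (black rim, clear pane); shut it lies at z = 38 to 44 mm. Stiff hinge (0.06 N m): stays at any angle. A tongue 22 mm wide, 4 thick reaches 11 mm out from the middle of its free edge
- screw_case_lid_edge (a point): middle of the free edge of the open case's lid, on its outer face (the upper one when shut)
- screw_case_catch (a joint): travel of the open case's slide catch, m: 0 unlocked (catch 36 mm to the -y side of the tongue), 0.036 locked (end of travel, hook over the lid's tongue). It slides to the case's +y, takes about 1.5 N and stays where it is left
- screw_case_tab (a point): centre of the top of the thumb tab on that catch: a bare metal tab 16 mm (case x) by 8 mm (case y), standing 18 mm high on a 22 x 22 mm plate; the tab's top is 67 mm above the case's underside, at x = -67 mm, y = -36 mm + travel in the case
- spare_case: The second screw case, of the same build, size and axes, SHUT and locked: 110 x 160 mm, 44 mm high with its lid, tab top at 67 mm; loose; origin centre of underside. Leave it as it is
- spare_case_lid (a joint): lid angle of the second case, rad, 0 = shut
- spare_case_catch (a joint): catch travel of the second case, m, 0.036 = locked
- phone: opened phone lying flat, 147 x 71 x 8 mm (long side along its x), loose bystander; origin centre of underside
- screen: phone screen lying flat, 147 x 71 x 8 mm (long side along its x), loose bystander; origin centre of underside
- jar: small amber jar, 36 mm across, 55 mm high, loose bystander between the two cases; origin centre of underside
- flux: small white bottle, 40 mm across, 85 mm high, loose bystander; origin centre of underside
- spudger: black flat pry bar, 120 x 12 x 6 mm (long side along its x), loose bystander; origin centre of underside
- screwdriver: precision screwdriver lying along its x, about 145 mm long, 24 mm wide, 20 mm high, loose bystander; origin under its middle
- clamp: small plastic spring clamp lying flat, about 155 x 75 x 14 mm, loose bystander; origin under its pivot

How it is judged:
On the way, in this order (a step that is already met when the one before it is completed fails the run):
1. the open case's lid is fully shut, before its catch is pushed across (value of joint screw_case_lid below 0.04 rad and value of joint screw_case_catch below 0.02 m), for 0.2 s.
2. the catch is pushed all the way across, with the lid shut (value of joint screw_case_catch above 0.031 m and value of joint screw_case_lid below 0.04 rad), for 0.2 s.
At the end, for the whole second after the job is handed in: The open case's lid is shut (under 0.04 rad) and its catch is across (31 mm or more of 36 mm), the case stands flat and still on the mat (within 0.05 rad, 5 mm), and the second case is still shut and locked (all of step 2 and value of joint spare_case_lid below 0.04 rad and value of joint spare_case_catch above 0.031 m and angle between screw_case's own z axis and vertical below 0.05 rad and height (world z) of screw_case below 0.008 m and linear speed of screw_case below 0.02 m/s); the robot touches nothing.
It fails at once if the open case, its lid or its catch is gripped, or pressed with more than 35 N (contact force between the fingers and screw_case above 35 N).
It fails at once if the open case is lifted, tipped up or shoved away (more than 10 mm up, 0.15 rad, or 40 mm) (height (world z) of screw_case above 0.013 m or angle between screw_case's own z axis and vertical above 0.15 rad or distance of screw_case from where it was at the start of the episode above 0.04 m).
It fails at once if the second case is moved (more than 25 mm) or lifted (10 mm), or its lid or catch is opened (distance of spare_case from where it was at the start of the episode above 0.025 m or height (world z) of spare_case above 0.013 m or value of joint spare_case_lid above 0.1 rad or value of joint spare_case_catch below 0.028 m).
It fails at once if a bystander is moved by more than 25 mm (distance of any of phone, screen, jar, flux, spudger, screwdriver, clamp from where it was at the start of the episode above 0.025 m).
It fails at once if the jar or the bottle is knocked over (angle between any of jar, flux's own z axis and vertical above 0.5 rad).
It also fails if it takes over 48 s, if anything falls off the work surface, if the arm or the gripper's body presses on something with over 40 N, if the wrist force passes 120 N, or if a joint passes its speed limit or range.

### The arm

A 7-joint arm with a two-finger parallel gripper is mounted at the origin on the work surface. World frame = base frame: x ahead of the robot, y to its left, z up, the work surface at z = 0. Lengths are in m, angles in rad, forces in N, time in s.
With the tool pointing down it reaches from about 0.4 to 0.9 m from the base axis. Payload 5.5 kg.
Tool frame: the origin (TCP) lies midway between the tips of the shut fingers; the grasp point (between the pads) lies 19 mm behind it (manip.grip_depth is the distance from the TCP to the grasp point, in m); z points along the fingers, y is the line along which they close (so a half turn about z gives the same grasp; the last joint's range is limited). The gripper opens to 92 mm and grips with 3 to 60 N. Pads are 19 mm wide; open, the fingers measure 130 mm over their backs; the gripper's body (75 mm by 190 mm) begins 47 mm behind the grasp point.
Start: joints at [1.583, 0.501, -0.427, 1.55, 0.221, 1.138, -0.21], TCP at [0.161, -0.63, 0.227] pointing down, gripper open.
Joint ranges: [-2.88, 2.88], [-0.31, 2.03], [-1.54, 1.56], [0.2, 2.42], [-1.41, 4.55], [0.19, 2.02], [-2.57, 2.57]. Speed limits (rad/s): [2.57, 2.57, 3.14, 3.14, 3.14, 3.14, 3.14].

### API

Orientations are given as a unit quaternion [x, y, z, w].
In Python, from bench import manip, effector, viewer gives the robot as it stands. Calls block until the motion is done:
- manip.move_pose(position, orientation): joint-space move of the TCP to a pose.
- manip.servo_line(position, ori=None, vel=0.15): straight line of the TCP; ori=None keeps the orientation; vel is the mean speed in m/s.
- manip.movej(angles): joint-space move.
- effector.open_jaws() and effector.close(f_grip=None): open the fingers fully, or close them until they stop; f_grip is the grip in N (None keeps the last).
- manip.sleep(seconds).
- manip.solve_ik(position, orientation): joint angles nearest the present ones, or None.
- viewer.get_image(name): name is "scene" or "top" or "wrist"; returns the picture (384x512x3 uint8, red, green, blue); there is no depth.
- viewer.get_calibration(name): a dict with "vfov" (degrees; the focal length in pixels is half the picture's height over the tangent of half this angle, whatever the lens; pixels are square), "cx", "cy" (the principal point, pixels), "eye" and "attitude" of the camera in the world. Camera axes: x right, y down, z forward; pixel columns grow to the right and rows downward; lengths in m; the calibration is good to about 2 mm. A picture is of the moment at which its call begins: read the wrist's pose just before it. get_calibration takes no time and is no camera call; for the wrist camera it gives the pose at the moment of the call.
A pose or a line that the arm cannot do raises manip.PlanningError and nothing moves.
- manip.hand_in(): hands the job in; it is judged then, once.
Readings, each from a call of its own:
- manip.current_clock(): time.
- manip.current_q(): joint angles.
- manip.current_joint_velocities(): joint speeds.
- manip.current_tau(): joint torques, N m.
- manip.current_tool_pos(): TCP position.
- manip.current_tcp_rot(): TCP orientation.
- manip.current_force(): force on the tool from outside, world axes, zero at the start.
- manip.current_wrist_torque(): the same for the moment, N m.
- manip.current_finger_gap(): finger opening in m.
- manip.current_gripper_force(): force on a finger pad.
Only numpy, scipy, OpenCV 4.12 (cv2) and the standard library are available. Lean on these libraries where they do the work, as an engineer would, in place of code of your own. Each camera call takes 0.05 s, during which the arm holds its last target. There are 200 camera calls.

## Working session

There is one attempt and no reset: what is moved stays moved. The work goes in short steps, each a Python script; the robot and the scene stay as the last script left them, time stands still between calls to the robot, and variables do not carry over. Pictures are saved under pics/ and viewed, at most 10 in all, crops included, and the job is handed in when it is done.

```bash
mkdir -p pics; ls
python3 - <<'E'
from bench import manip, effector, viewer
import cv2
for n in ("scene","top"):
    im=viewer.get_image(n); cv2.imwrite(f"pics/{n}0.png",cv2.resize(im[:,:,::-1],(800,600),interpolation=cv2.INTER_CUBIC)); cv2.imwrite(f"{n}0_raw.png",im[:,:,::-1])
    print(n,viewer.get_calibration(n))
print(manip.current_clock(),manip.current_tcp_rot(),manip.current_tool_pos(),manip.current_finger_gap())
E
```

```text
pics
scene {'vfov': 43.26017375210435, 'cx': 253.18722042175673, 'cy': 193.12688734911612, 'eye': array([ 1.24151874, -0.08928966,  1.2977649 ]), 'attitude': array([ 0.71943566,  0.64014566, -0.18176993, -0.1989612 ])}
top {'vfov': 50.00232769271951, 'cx': 257.1735072259682, 'cy': 186.12099445816008, 'eye': array([0.40838036, 0.00503438, 1.03189195]), 'attitude': array([ 0.71327707, -0.69901447,  0.03492857, -0.03734405])}
0.1 [ 9.92145108e-01  1.25089214e-01 -6.70788946e-05 -8.77184396e-04] [ 0.16113514 -0.62905537  0.22577974] 0.09161691978200688
```

View pics/top0.png

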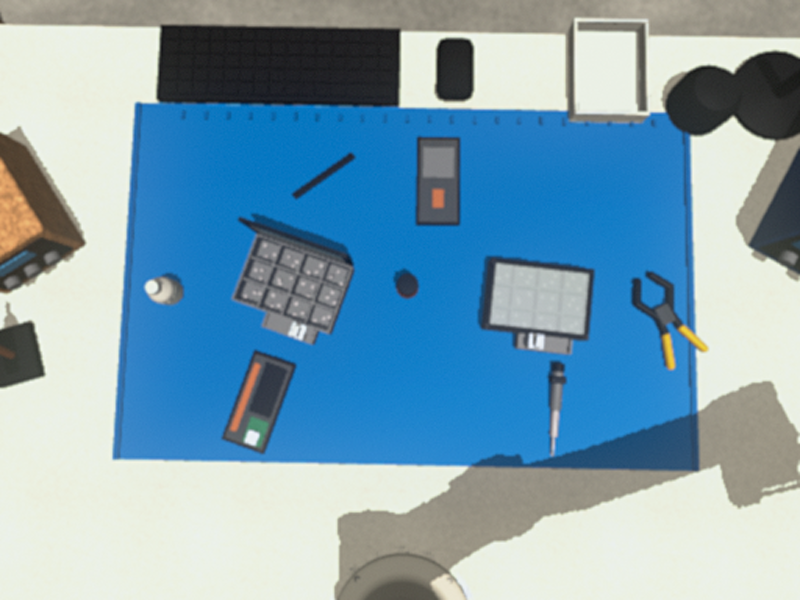

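View pics/scene0.png

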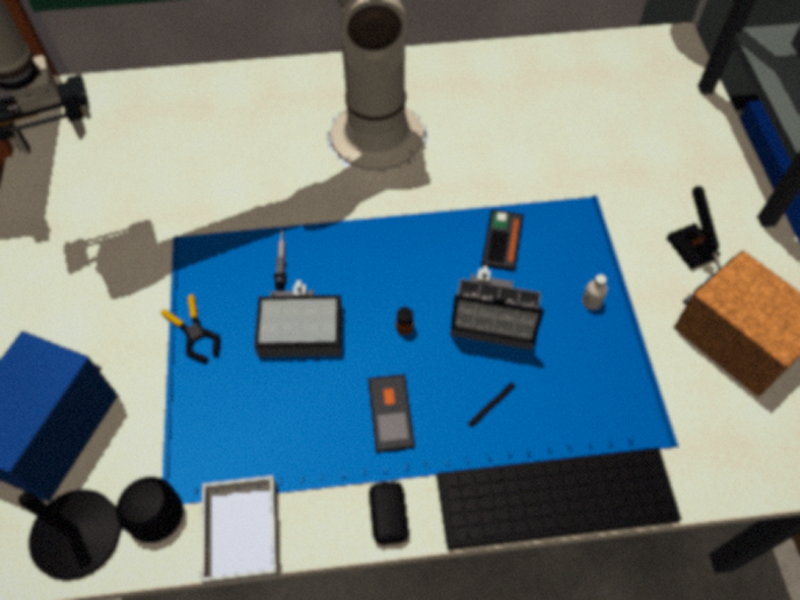

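The top view (800x600) shows the open case around (293,280), its lid up on the far side with the free edge running from (240,218) to (352,262), and its catch near (298,330). The shut spare case is at (540,300), and the scene view shows the open case at (498,310). I'll zoom both views to pick out the corners.

Run:
```python
import cv2,numpy as np
a=cv2.imread("top0_raw.png")[130:226,140:236]; b=cv2.imread("scene0_raw.png")[165:229,278:358]
def up(c,x0,y0,s,W,H):
    o=cv2.resize(c,None,fx=s,fy=s,interpolation=cv2.INTER_CUBIC)
    o=np.clip(o.astype(float)*1.5,0,255).astype(np.uint8)
    for i in range(0,c.shape[1],10): cv2.putText(o,str(x0+i),(i*s,8),0,.3,(0,255,255),1); cv2.line(o,(i*s,0),(i*s,o.shape[0]),(0,200,200) ,1) if i%20==0 else 0
    for i in range(0,c.shape[0],10): cv2.putText(o,str(y0+i),(0,i*s+4),0,.3,(0,255,255),1); cv2.line(o,(0,i*s),(o.shape[1],i*s),(0,200,200),1) if i%20==0 else 0
    return o
cv2.imwrite("pics/ctop.png",up(a,140,130,6,0,0)); cv2.imwrite("pics/cscene.png",up(b,278,165,9,0,0))
```

```text
(no output)
```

View pics/ctop.png

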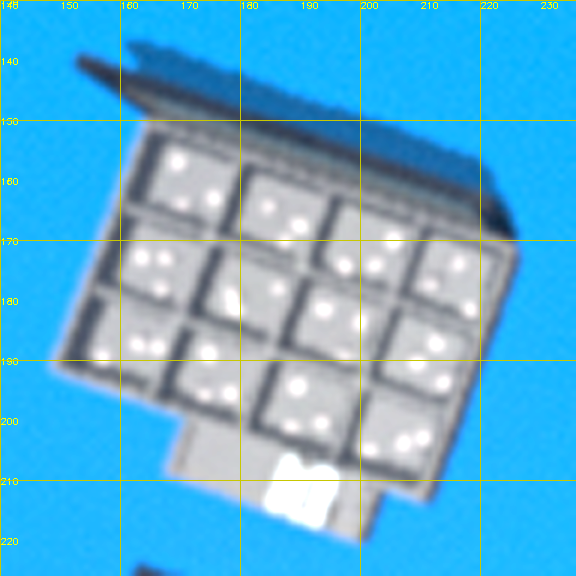

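View pics/cscene.png

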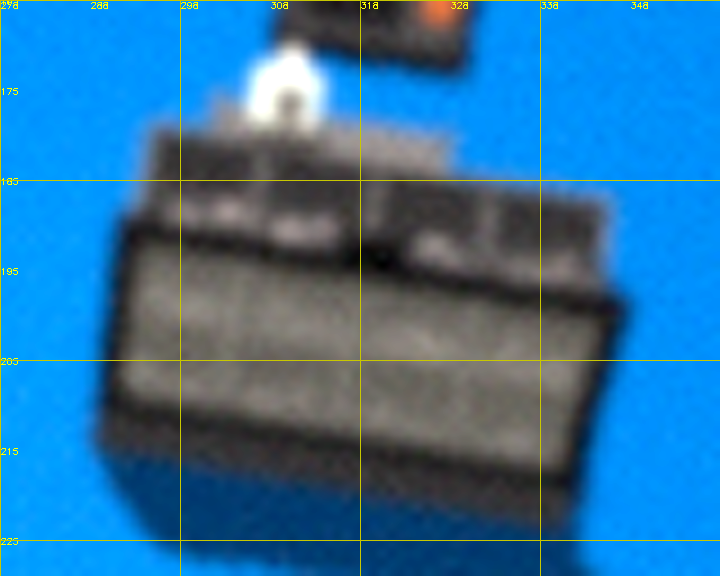

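The crops give me raw pixels. In the top view the body rim corners are at (148.5,190.5), (211,213), (226,171) and (164,150), and the ledge front runs from (167.5,208) to (200,220). The lid's +y free corner is at (153,139.5) in top and (347,198.5) in scene. The tab is bright, near top (190,211) and scene (309,174). Next I compute positions from these.

```bash
cat > h.py <<'E'
import numpy as np
from scipy.spatial.transform import Rotation as R
from bench import manip, effector, viewer
def ray(n,u,v,c=None):
    c=c or viewer.get_calibration(n); f=192/np.tan(np.radians(c["vfov"]/2))
    d=R.from_quat(c["attitude"]).apply([(u-c["cx"])/f,(v-c["cy"])/f,1]); return np.array(c["eye"]),d/np.linalg.norm(d)
def onz(n,u,v,z,c=None):
    e,d=ray(n,u,v,c); return e+d*(z-e[2])/d[2]
def tri(a,b):
    (e,d),(g,k)=ray(*a),ray(*b); s=np.linalg.lstsq(np.c_[d,-k],g-e,rcond=None)[0]
    p,q=e+d*s[0],g+k*s[1]; return (p+q)/2,np.linalg.norm(p-q)
E
python3 - <<'E'
from h import *
np.set_printoptions(precision=4,suppress=True)
FL,FR,BR,BL=[onz("top",*p,0.041) for p in [(148.5,190.5),(211,213),(226,171),(164,150)]]
print(FL,FR,BR,BL)
for a,b in((FL,FR),(BL,BR),(FL,BL),(FR,BR)): print(np.linalg.norm(a-b), np.degrees(np.arctan2(*(b-a)[1::-1])))
l=[onz("top",*p,0.025) for p in [(167.5,208),(200,220)]]; print("ledge",l,np.linalg.norm(l[0]-l[1]))
print("lidL",tri(("top",153,139.5),("scene",347,198.5)))
print("lidR",tri(("top",225.5,166.5),("scene",291.5,189.5)))
print("tab",tri(("top",190,211),("scene",309.5,174)), onz("top",190,211,.07),onz("scene",309.5,174,.07))
# case frame from front edge + sides
yaw=np.mean([np.arctan2(*(b-a)[1::-1]) for a,b in((FL,BL),(FR,BR))]+[np.arctan2(*(a-b)[1::-1])-np.pi/2 for a,b in((FL,FR),(BL,BR))])
c=np.mean([FL,FR,BR,BL],axis=0); print("yaw",yaw,"c",c)
Rz=R.from_euler("z",yaw)
for n,o in(("FL",FL),("BR",BR),("FR",FR),("BL",BL),("ledge",l[0]),("ledge",l[1]),("tab",onz("top",190,211,.07)),("lidL",tri(("top",153,139.5),("scene",347,198.5))[0]),("lidR",tri(("top",225.5,166.5),("scene",291.5,189.5))[0])): print(n,Rz.inv().apply(o-[c[0],c[1],0.003]))
E
```

```text
[0.4941 0.272  0.041 ] [0.4429 0.1191 0.041 ] [0.5454 0.0859 0.041 ] [0.5941 0.2388 0.041 ]
0.1612371691361263 -108.53321265835791
0.1604677048697068 -107.67272668026406
0.10538605779451743 -18.351826327485433
0.10780122404117931 -17.937295324477166
ledge [array([0.4535, 0.2278, 0.025 ]), array([0.4258, 0.1472, 0.025 ])] 0.08513619519307139
lidL (array([0.5963, 0.2373, 0.1506]), np.float64(0.0011756363237592508))
lidR (array([0.5424, 0.0854, 0.1392]), np.float64(0.012291536073264503))
tab (array([0.4459, 0.1671, 0.0595]), np.float64(0.0006792676301308068)) [0.4455 0.165  0.07  ] [0.4527 0.1652 0.07  ]
yaw -0.3163193764299506 c [0.5191 0.179  0.041 ]
FL [-0.0527  0.0806  0.038 ]
BR [ 0.0539 -0.0802  0.038 ]
FR [-0.0539 -0.0806  0.038 ]
BL [0.0527 0.0802 0.038 ]
ledge [-0.0776  0.026   0.022 ]
ledge [-0.0788 -0.0592  0.022 ]
tab [-0.0656 -0.0362  0.067 ]
lidL [0.0551 0.0795 0.1476]
lidR [ 0.0513 -0.0817  0.1362]
```

Every measurement matches the given sizes: the rim is 161 x 107 mm, the tab is at local (-66,-36), and the lid is about upright at 1.57 rad. The case is at about (0.520, 0.179) with yaw -0.316. Now I close the fingers and go behind the lid.

```bash
cat >> h.py <<'E'
np.set_printoptions(precision=4,suppress=True)
yaw=-0.3163; Rz=R.from_euler("z",yaw); Q=(Rz*R.from_euler("x",np.pi)).as_quat()
C=np.array([0.5200,0.1787,0.003])
W=lambda p: C+Rz.apply(p)          # case frame -> world
L=lambda p: Rz.inv().apply(np.array(p)-C)
def stat(s=""): print(s,"t",round(manip.current_clock(),2),"loc",L(manip.current_tool_pos()),"F",Rz.inv().apply(manip.current_force()))
E
python3 - <<'E'
from h import *
effector.close(5)
p=np.array(manip.current_tool_pos()); p[2]=0.3
manip.servo_line(p,vel=0.2)
T=W([0.11,0,0.28])
try: manip.servo_line(T,ori=Q,vel=0.25)
except manip.PlanningError as e:
    print(e); manip.move_pose(T,Q)
stat("above"); print(manip.current_q(),manip.current_finger_gap())
import cv2; cv2.imwrite("pics/w1.png",viewer.get_image("wrist")[:,:,::-1]); cv2.imwrite("pics/t1.png",viewer.get_image("top")[:,:,::-1])
E
```

```text
above t 5.81 loc [ 0.1102 -0.0006  0.28  ] F [0.6835 0.4208 0.0001]
[ 0.2763  0.5158 -0.7858  1.502   0.3732  1.2788 -2.4402] 0.00026204470840523314
```

Joint 7 is close to its limit, so I'll use the half-turn equivalent. I'll check IK along the whole path before going down.

```bash
cat >> h.py <<'E'
Q=(Rz*R.from_euler("x",np.pi)*R.from_euler("z",np.pi)).as_quat()
def arc(th,r=0.100,press=0.0,hw=0.0095):
    h=np.array([0.055,0,0.038]); d=np.array([-np.cos(th),0,np.sin(th)]); n=np.array([np.sin(th),0,np.cos(th)])
    return h+r*d+(0.006-press)*n+[hw,0,0]
E
python3 - <<'E'
from h import *
import cv2
manip.move_pose(W([0.11,0,0.28]),Q); stat("flip"); print(manip.current_q())
for p in [arc(1.8),arc(.9),arc(0),[-0.067,-0.09,0.15],[-0.067,-0.07,0.054],[-0.067,-0.02,.054]]:
    print(np.array(p),manip.solve_ik(W(p),Q))
manip.servo_line(W([0.11,0,0.132]),vel=0.15); stat("down")
cv2.imwrite("pics/s2.png",cv2.resize(viewer.get_image("scene")[140:260,240:400,::-1],None,fx=5,fy=5,interpolation=cv2.INTER_CUBIC))
E
```

```text
flip t 8.36 loc [0.11 0.   0.28] F [0.3942 0.101  0.7371]
[ 0.5172  0.7572 -1.3015  1.4941  0.7309  1.444   0.4504]
[0.0931 0.     0.134 ] [ 0.4836  0.8687 -1.19    1.6734  0.8575  1.2149  0.3394]
[0.007  0.     0.1201] [ 0.4914  0.7946 -1.2183  1.8633  0.8405  1.1175  0.2038]
[-0.0355  0.      0.044 ] [ 0.4058  0.8314 -1.1087  1.9815  0.9368  0.963   0.0657]
[-0.067 -0.09   0.15 ] [ 0.7864  0.6267 -1.4025  2.1007  0.7275  1.0539  0.2624]
[-0.067 -0.07   0.054] [ 0.5664  0.738  -1.1632  2.1366  0.9086  0.8998  0.1052]
[-0.067 -0.02   0.054] [ 0.4453  0.7718 -1.1407  2.066   0.9104  0.9318  0.0435]
down t 9.49 loc [0.1105 0.0007 0.1332] F [ 0.4992  0.0059 -0.6734]
```

View pics/s2.png

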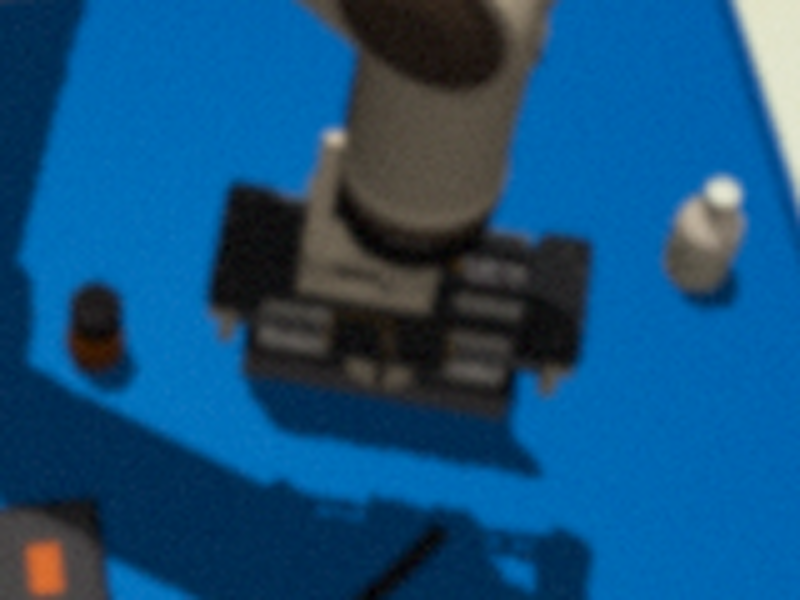

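The picture shows the shut fingertips at about (375,370), behind the lid and clear of the jar at (97,325) and the flux bottle at (705,240). Now I sweep the lid along its arc while monitoring the force.

Run:
```python
from h import *
import cv2
f0=np.array(manip.current_force())
ths=np.r_[1.75,np.arange(1.6,0.05,-0.15),0.06]
for i,th in enumerate(ths):
    manip.servo_line(W(arc(th)),vel=0.06)
    F=Rz.inv().apply(np.array(manip.current_force())-f0); print(round(th,2),L(manip.current_tool_pos()),F)
    if np.linalg.norm(F)>12: print("STOP"); break
else:
    for z in np.arange(0.046,0.0405,-0.001):
        manip.servo_line(W([arc(0)[0],0,z]),vel=0.02); F=Rz.inv().apply(np.array(manip.current_force())-f0)
        print(z,L(manip.current_tool_pos()),F)
        if F[2]>5: break
stat("end")
cv2.imwrite("pics/t3.png",cv2.resize(viewer.get_image("top")[120:240,130:290,::-1],None,fx=5,fy=5,interpolation=cv2.INTER_CUBIC))
```

```text
1.75 [ 0.0882 -0.0001  0.1356] [ 0.1583 -0.1391 -1.009 ]
1.6 [0.0731 0.0001 0.1379] [-0.3178 -0.3316  0.0813]
1.45 [0.058  0.0001 0.1381] [ 0.3871 -0.6622  0.214 ]
1.3 [ 0.043  -0.      0.1359] [-0.2762  0.6687 -0.8326]
1.15 [ 0.0286 -0.      0.1316] [-0.2186  0.2086  0.3995]
1.0 [ 0.015  -0.0001  0.1252] [ 0.5608  0.1361 -0.3249]
0.85 [ 0.0025 -0.0001  0.1168] [-0.0566  0.2302  0.5352]
0.7 [-0.0086 -0.0001  0.1067] [0.9132 0.04   0.4492]
0.55 [-0.0181 -0.0002  0.095 ] [ 1.4805 -0.4139  0.5019]
0.4 [-0.0257 -0.0002  0.0821] [ 0.5163 -0.5832 -0.9915]
0.25 [-0.0314 -0.0002  0.0681] [0.3559 0.6762 0.029 ]
0.1 [-0.0348 -0.0002  0.0535] [-0.3938  0.2924  0.1487]
0.06 [-0.035  -0.0001  0.0498] [ 1.4866 -0.3924  0.0043]
0.046 [-0.0356 -0.0001  0.0459] [ 1.1586 -0.1665 -0.6436]
0.045 [-0.0355 -0.      0.045 ] [ 0.3798  0.2512 -0.4435]
0.044 [-0.0354  0.0001  0.0443] [-0.022  -1.2089  4.9471]
0.043 [-0.0354  0.0002  0.0441] [-2.5809 -2.9429 11.8447]
end t 15.81 loc [-0.0354  0.0002  0.0441] F [-2.9722 -3.0372 11.9373]
```

The force rose at local z = 44 mm, which is the shut height of the lid. I back off and check the result and the tab position.

Run:
```python
from h import *
import cv2
manip.servo_line(W([-0.0355,0,0.12]),vel=0.12)
manip.servo_line(W([-0.10,-0.18,0.20]),vel=0.2); stat()
im=viewer.get_image("top")[:,:,::-1]; cv2.imwrite("top4_raw.png",im)
a=cv2.resize(im[130:230,140:270],None,fx=6,fy=6,interpolation=cv2.INTER_CUBIC); cv2.imwrite("pics/t4.png",a)
c=im[185:235,160:225]; m=(c.min(2)>170).astype(np.uint8); n,l,s,ce=cv2.connectedComponentsWithStats(m)
for i in range(1,n):
    if s[i,4]>8: u,v=ce[i]+[160,185]; print(s[i,4],u,v,L(onz("top",u,v,.07)))
```

```text
t 18.79 loc [-0.1001 -0.1799  0.1999] F [0.1601 0.1034 0.0355]
814 190.43243243243242 192.76412776412775 [-0.0261 -0.0224  0.067 ]
46 187.6304347826087 210.7173913043478 [-0.0677 -0.0308  0.067 ]
```

View pics/t4.png

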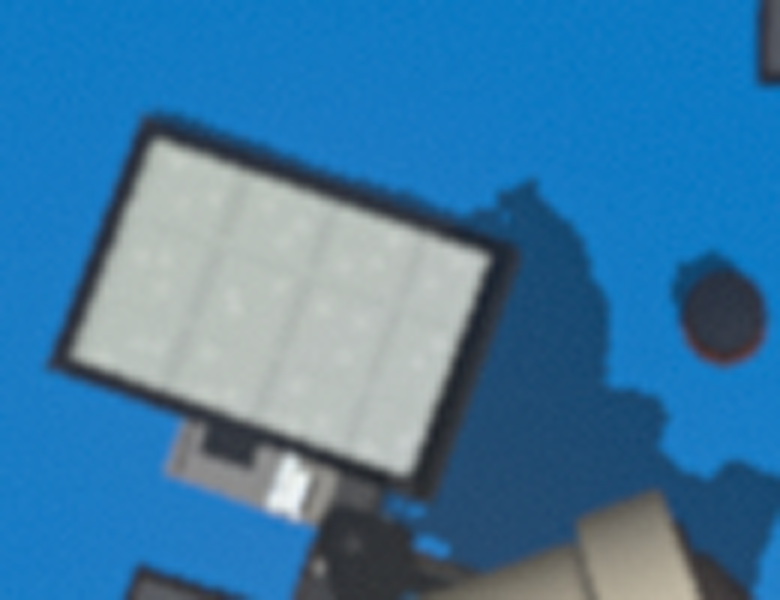

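The lid is shut: its plate corners at (52,365) and (515,245) in the crop match the earlier body footprint, so the case has not moved. The tongue is at (230,445) and the tab is still unlocked at about (290,485). Now I push the catch.

Run:
```python
from h import *
import cv2
manip.servo_line(W([-0.069,-0.085,0.12]),vel=0.15)
manip.servo_line(W([-0.069,-0.085,0.055]),vel=0.08); manip.sleep(.2)
f0=np.array(manip.current_force()); stat("low")
for y in np.r_[-0.070,np.arange(-0.064,-0.0165,0.004),-0.0195]:
    if y<-0.0705: continue
    manip.servo_line(W([-0.069,y,0.055]),vel=0.03)
    F=Rz.inv().apply(np.array(manip.current_force())-f0); print(round(y,4),L(manip.current_tool_pos())[1],F)
    if np.linalg.norm(F)>7: break
    if y>-0.0215: break
stat("end")
im=viewer.get_image("top")[:,:,::-1]; cv2.imwrite("pics/t5.png",cv2.resize(im[130:230,140:270],None,fx=6,fy=6,interpolation=cv2.INTER_CUBIC))
```

```text
low t 21.43 loc [-0.0686 -0.0849  0.0554] F [0.1263 0.2254 0.3049]
-0.07 -0.06995147740632489 [-0.2525 -1.2565  0.2196]
-0.064 -0.06376324749756533 [ 0.1053  0.3746 -0.1883]
-0.06 -0.05970617309986193 [-0.5104 -0.0296  0.054 ]
-0.056 -0.05572211118425932 [0.0438 0.4602 0.5009]
-0.052 -0.05188359030627627 [-0.3513 -0.5041 -0.6869]
-0.048 -0.047681781207887824 [-0.4342 -0.297   0.6375]
-0.044 -0.04356663559107739 [ 0.7921 -0.4218 -0.2603]
-0.04 -0.03955771657919637 [0.0219 0.1605 1.5069]
-0.036 -0.03559037890102185 [ 0.4797 -0.4704  0.2125]
-0.032 -0.0316114789347395 [-0.0374 -0.5831  0.2889]
-0.028 -0.02759013505748118 [ 0.8482 -0.4263 -0.0013]
-0.024 -0.02360569093977051 [-0.4712  0.1885  0.2948]
-0.02 -0.01961017509884167 [-0.38   -0.6023  0.3713]
end t 25.55 loc [-0.069  -0.0196  0.055 ] F [-0.2537 -0.3769  0.6762]
```

No end stop yet, because the fingertips are narrower than I assumed. I continue in fine steps with averaged force readings.

Run:
```python
from h import *
import cv2
def fy():
    a=[]
    for _ in range(6): a.append(Rz.inv().apply(manip.current_force())); manip.sleep(.02)
    return np.mean(a,0)
y=-0.0195
while y<0.0:
    y+=0.0015
    manip.servo_line(W([-0.069,y,0.055]),vel=0.03); F=fy(); print(round(y,4),L(manip.current_tool_pos())[1],F)
    if F[1]<-3.5: break
stat("end")
im=viewer.get_image("top")[:,:,::-1]; cv2.imwrite("top6_raw.png",im)
cv2.imwrite("pics/t6.png",cv2.resize(im[130:230,140:270],None,fx=6,fy=6,interpolation=cv2.INTER_CUBIC))
```

```text
-0.018 -0.01807638817326721 [ 0.6047 -1.2837  1.3563]
-0.0165 -0.017156570951922277 [-0.3166 -3.8412  2.4315]
end t 26.3 loc [-0.0691 -0.0172  0.0549] F [-0.1444 -4.0561  2.5047]
```

View pics/t6.png

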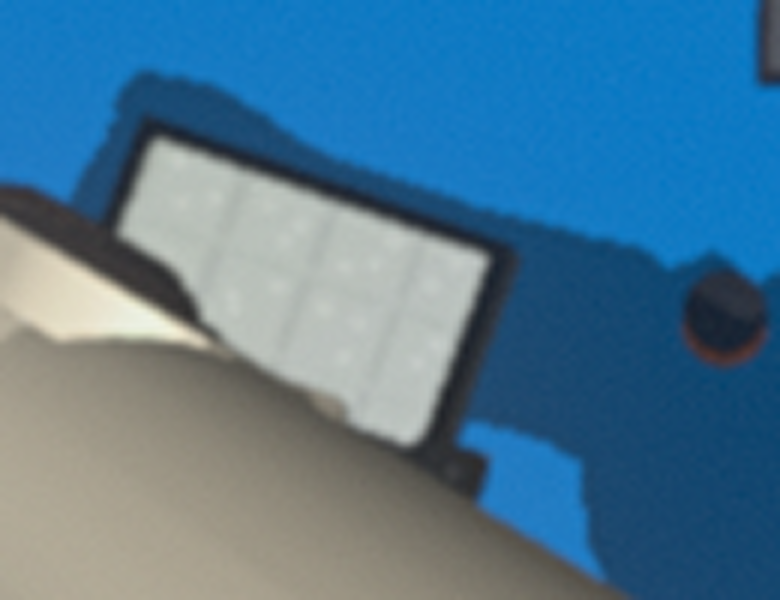

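The arm hides the catch, but the visible lid corners at (147,122) and (515,245) have not moved, and the force rose as if at an end stop. I back away and verify.

Run:
```python
from h import *
import cv2
manip.servo_line(W([-0.069,-0.05,0.055]),vel=0.08)
manip.servo_line(W([-0.069,-0.08,0.15]),vel=0.15)
manip.servo_line(W([-0.06,-0.26,0.24]),vel=0.2); stat()
im=viewer.get_image("top")[:,:,::-1]
cv2.imwrite("pics/t7.png",cv2.resize(im[130:230,140:270],None,fx=6,fy=6,interpolation=cv2.INTER_CUBIC))
c=im[200:235,160:225]; m=(c.min(2)>170).astype(np.uint8); n,l,s,ce=cv2.connectedComponentsWithStats(m)
for i in range(1,n):
    if s[i,4]>8: u,v=ce[i]+[160,200]; print(s[i],u,v,L(onz("top",u,v,.07)),L(onz("top",u,v,.06)))
```

```text
t 29.61 loc [-0.0602 -0.2598  0.2399] F [-0.2565  0.6004 -0.3184]
[10  1 12 12 80] 175.65 206.4 [-0.0675 -0.0008  0.067 ] [-0.0677  0.0012  0.057 ]
[ 25   0  25   8 117] 199.82905982905982 202.3760683760684 [-0.04  -0.051  0.067] [-0.0399 -0.0494  0.057 ]
```

View pics/t7.png

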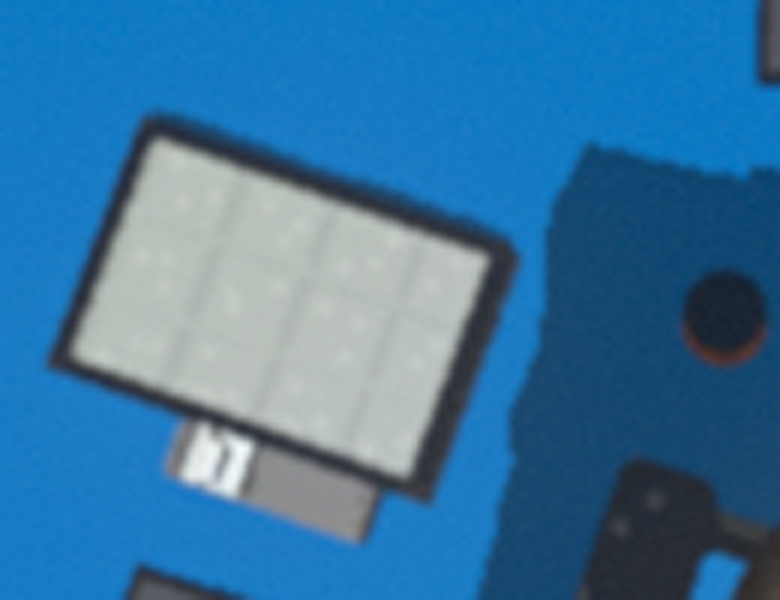

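The catch at (215,460) now covers the tongue. Its tab measures at local y of about 0, which is 36 mm of travel. The lid is shut, the case has not moved, and the robot touches nothing.

```bash
python3 -c "
from bench import manip
print(manip.hand_in(), manip.current_clock())"
```

```text
the job is handed in; nothing more can be done
the job is handed in; nothing more can be done
```

I pushed the open case's lid fully shut and its catch all the way across (about 36 mm); the case has not moved, I saw nothing else touched, and the job is handed in (result not shown to me).

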